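# Put the examination things back in their holders

### The job

Get the consulting desk ready for the next patient: put the glass swab jar, the small sample pot, the pulse oximeter and the reflex hammer each back into the grey holder shaped for it, upright (the oximeter screen up, the hammer's head in the wide end) and fully down on the holder's floor inside the rim. Set each one down rather than dropping it, and leave the tape roll and the spray bottle where they are.

Things in the scene. Friction and masses are not known exactly. Their poses are not given: they have to be found in the camera images.
- jar: Glass swab jar, round, standing upright: glass body 58 mm in diameter and 52 mm high, closed with a steel lid 57 mm across, with a lid knob 18 mm across on top (70 mm high in all). About 0.15 to 0.31 kg. Origin: centre of its underside; z up. The lid does not come off.
- pot: Small sample pot, round, standing upright: white plastic body 38 mm in diameter and 44 mm high, with a grey lid 41 mm across (58 mm high in all). About 0.05 kg. Origin: centre of its underside; z up. The lid does not come off.
- oximeter: Fingertip pulse oximeter: white plastic block 62 mm long (x), 36 mm wide (y), 32 mm high, with a dark slot round the middle and a small black screen on top. About 0.05 to 0.08 kg. It lies screen up. Origin: centre of its underside; x along its length, z up.
- hammer: Reflex hammer lying flat, T-shaped. Steel handle 14 mm wide (y), 4 to 20 mm above the underside, from x = -95 to +50 mm; black rubber head, a cylinder 24 mm thick, 64 mm long along y, at x = +55 mm; black butt 24 mm wide and high, x = -105 to -73 mm. 0.10 to 0.17 kg, balanced near the origin. Origin: on the handle's centre line, at underside level; x points to the head, z up.
- ring_large: The larger of the two round holders, for the glass jar: grey plastic, fixed to the desk, a round floor 4 mm thick inside a rim 74 mm in inner and 84 mm in outer diameter whose top is 12 mm above the desk. Origin: centre of its underside, on the desk; its floor is 4 mm above the origin.
- ring_small: The smaller of the two round holders, for the sample pot: grey plastic, fixed to the desk, a round floor 4 mm thick inside a rim 56 mm in inner and 66 mm in outer diameter whose top is 12 mm above the desk. Origin: centre of its underside, on the desk; its floor is 4 mm above the origin.
- dock: Rectangular holder for the oximeter: grey, fixed, a plate 88 (x) by 62 mm (y), 4 mm thick, with an L-shaped rim at each corner, top 12 mm above the desk. Room inside the rims 78 by 52 mm. The middle 62 mm of its long sides have no rim, for the fingers. Origin: centre of its underside, on the desk; x along its length; floor 4 mm above the origin.
- cradle: T-shaped holder for the hammer: grey, fixed, floor 4 mm thick, rim tops 12 mm above the desk. Origin: on the desk, under where the hammer's origin belongs; x points to the head's end. Inside: head bay x = 35 to 75 mm, 80 mm wide (y); butt channel x = -113 to -45 mm, 38 mm wide; between them no rims beside the handle. Outside: x = -118 to 80 mm, 90 mm wide at the bay, else 48.
- tape: Bystander: roll of paper tape lying flat among the things, 68 mm in outer and 42 mm in inner diameter, 24 mm high, loose. Origin: centre of its underside. It is to stay where it is.
- spray: Bystander: standing spray bottle, white with a red collar and trigger, body 62 mm in diameter, 189 mm high in all, loose, at the left end of the desk. Origin: centre of its underside. It is to stay where it is.
Mind the look-alikes: they are no part of the job. Leave any orange look-alike of the jar alone.

How it is judged:
At the end, for the whole second after the job is handed in: Each thing is on the floor of its own holder: origins within 12 mm horizontally, underside less than 7 mm above the holder's underside, upright within 0.08 rad; oximeter within 0.3 rad and hammer within 0.2 rad of its holder's line, hammer head in the wide end; all at rest (horizontal distance between jar and ring_large below 0.012 m and z of jar in the frame of ring_large between 0.001 and 0.007 m and angle between each of jar, pot, oximeter, hammer's own z axis and vertical below 0.08 rad and linear speed of each of jar, pot, oximeter, hammer below 0.02 m/s and horizontal distance between pot and ring_small below 0.012 m and z of pot in the frame of ring_small between 0.001 and 0.007 m and horizontal distance between oximeter and dock below 0.012 m and z of oximeter in the frame of dock between 0.001 and 0.007 m and horizontal distance between hammer and cradle below 0.012 m and z of hammer in the frame of cradle between 0.001 and 0.007 m and angle between the x axis of oximeter and the x axis of dock, either way round below 0.3 rad and angle between the x axis of hammer and the x axis of cradle, either way round below 0.2 rad); the robot touches nothing.
It fails at once if one of the four things falls freely (dropped from more than about 25 mm, or thrown) ((contact force between jar and anything else below 0.02 N and linear speed of jar above 0.7 m/s) or (contact force between pot and anything else below 0.02 N and linear speed of pot above 0.7 m/s) or (contact force between oximeter and anything else below 0.02 N and linear speed of oximeter above 0.7 m/s) or (contact force between hammer and anything else below 0.02 N and linear speed of hammer above 0.7 m/s)).
It fails at once if the tape roll is shifted by more than 30 mm (distance of tape from where it was at the start of the episode above 0.03 m).
It fails at once if the spray bottle is shifted by more than 30 mm (distance of spray from where it was at the start of the episode above 0.03 m).
It fails at once if the spray bottle is knocked over (angle between spray's own z axis and vertical above 0.4 rad).
It also fails if it takes over 115 s, if anything falls off the work surface, if the arm or the gripper's body presses on something with over 40 N, if the wrist force passes 120 N, or if a joint passes its speed limit or range.

### The arm

A 7-joint arm with a two-finger parallel gripper is mounted at the origin on the work surface. World frame = base frame: x ahead of the robot, y to its left, z up, the work surface at z = 0. Lengths are in m, angles in rad, forces in N, time in s.
With the tool pointing down it reaches from about 0.4 to 0.875 m from the base axis. Payload 19.3 kg.
Tool frame: the origin (TCP) lies on the centre line of the jaws, within the pads' length; the fingertips stand 25 mm ahead of it and the grasp point (between the pads) lies 6 mm ahead of it (tips_ahead is the distance from the TCP to the fingertips, in m); z points along the fingers, y is the direction in which the jaws open and shut (so a half turn about z gives the same grasp; the last joint's range is limited). The gripper opens to 85 mm and grips with 20 to 120 N. Pads are 22 mm wide; open, the fingers measure 114 mm over their backs; the gripper's body (76 mm by 85 mm) begins 54 mm behind the grasp point. The pads swing forward as they close: fully open they stand 13 mm farther back than shut.
Start: joints at [1.252, 0.521, -0.036, 1.599, 0.021, 1.021, -0.113], TCP at [0.154, -0.606, 0.256] pointing down, gripper open.
Joint ranges: [-2.91, 2.91], [-0.3, 2.13], [-1.5, 1.42], [0.17, 2.43], [-1.26, 4.41], [0.16, 1.93], [-2.52, 2.52]. Speed limits (rad/s): [1.89, 1.89, 2.39, 2.39, 3.01, 3.01, 3.01].

### API

Orientations are given as [roll, pitch, yaw] about the fixed x, y, z axes, in that order (R = Rz(yaw) Ry(pitch) Rx(roll)).
In Python, from workcell import observe, grab_frame, job_done, outline_of, tips_ahead gives the robot as it stands. The module is installed in compiled form; this text tells all that it offers.
- The arm moves only by the tool move_arm, never from a script. Its argument "motion" is a list of rows, each a list of 2 entries, a list of its own where there are three numbers: the shift along the world's x, y, z in mm, then the turn, a rotation vector about the world's x, y, z in rad. A call has 1 to 12 rows; each row is the pose to reach, as a shift and turn from the pose commanded when the call began; what a row does not reach only later rows make up. A row lasts 1/8 s, in which the tool goes at most 62.5 mm and 10.7 degrees, less where a joint would pass 70% of its speed; a pose out of reach is approached as far as the arm can. A call with a gripper value outside its range is refused whole. "jaw" is the finger opening in mm, from 0 to 85.4, set as the call begins (left out, the last holds). The fingers move at their own pace and stop on an object; "grip_force" is the grip in N (left out, the last holds). Time passes only in rows, so rows that repeat a pose let the fingers close. It gives the time, the measured TCP pose, the force and the opening at its end, in the units of the state.
- observe(): the state, without advancing time (a new reading comes with each control period).
- grab_frame(name): name is "scene" or "top"; returns a dict with "frame" (384x512x3 uint8, red, green, blue), "fx", "fy", "cx", "cy" (pixels), "T" (4x4, takes a point from camera to world coordinates). Camera axes: x right, y down, z forward; pixel columns grow to the right and rows downward; lengths in m; the calibration is good to about 2 mm. A picture is of the moment at which its call begins. There is no depth.
- job_done(): hands the job in, once; it reports no verdict.
Trained networks look in the newest picture that a camera, given by its name, has taken for a name from the list of things; names that differ only in an ending like _2 or _b are one class to them, and where a whole thing is asked for, a point or a joint stands for the part that bears it (a point fixed in the world has none). Each returns a list of dicts, best first, with "score" (0 to 1); they miss things now and then, are a little off and sometimes report something else, mostly with a low value. They report only what shows in the picture. A call takes as long as a camera call. They do not tell look-alikes from the thing itself.
- outline_of(label, camera): "pixels" (384x512 bool, what is visible of it) and "pixel" ([column, row] in pixels, amid what is visible of it).
The state is a dict: "clock": time; "qpos": joint angles; "qd": joint speeds; "joint_efforts": joint torques, N m; "position": TCP position; "tool_rot": TCP orientation; "force": force on the tool from outside, world axes, zero at the start; "moment": the same for the moment, N m; "grip_width": finger opening in m.
Only numpy, scipy, OpenCV 4.12 (cv2) and the standard library are available. Lean on these libraries where they do the work, as an engineer would, in place of code of your own. Each camera call takes 0.05 s, during which the arm holds its last target.

## Working session

There is one attempt and no reset: what is moved stays moved. The work goes in short steps, Python scripts to look and compute and a tool call to move; the robot and the scene stay as the last step left them, time stands still between calls to the robot, and variables do not carry over. Pictures are saved under pics/ and viewed, and the job is handed in when it is done.

Besides the shell and the picture viewer there is one more tool, called after "Request:" in YAML: its name, and indented under it one key for each argument. move_arm: Moves the arm, as the interface text tells. Its arguments: {"type":"object","properties":{"motion":{"type":"array"},"jaw":{"type":"number"},"grip_force":{"type":"number"}},"required":["motion"]}

```bash
mkdir -p pics; ls; python3 - <<'E'
from workcell import *
import cv2,numpy as np
s=observe()
for k,v in s.items(): print(k,np.round(v,3))
print(tips_ahead if not callable(tips_ahead) else tips_ahead())
for n in("scene","top"):
    f=grab_frame(n); print(n,f["fx"],f["fy"],f["cx"],f["cy"]);print(np.round(f["T"],4))
    cv2.imwrite(f"pics/{n}0.png",cv2.resize(f["frame"][:,:,::-1],(800,600),interpolation=cv2.INTER_CUBIC))
E
```

```text
pics
clock 0.0
qpos [ 1.252  0.522 -0.036  1.6    0.021  1.021 -0.113]
qd [-0.    -0.001  0.001  0.001  0.    -0.001  0.   ]
joint_efforts [-1.0000e-03 -9.2712e+01  1.9790e+00 -3.6994e+01  1.8000e-02  8.0000e-03
  0.0000e+00]
position [ 0.154 -0.605  0.256]
tool_rot [-3.14   0.     0.249]
force [-0.439  0.211 -1.355]
moment [-0.002  0.006  0.016]
grip_width 0.085
0.025
scene 409.5748551238321 409.5748551238321 266.63829548187925 192.42935463324503
[[-0.5935  0.5971 -0.5397  1.1607]
 [ 0.8047  0.4262 -0.4134  0.5805]
 [-0.0169 -0.6796 -0.7334  0.9597]
 [ 0.      0.      0.      1.    ]]
top 489.8946353129381 489.8946353129381 246.47691776594706 199.16769376601283
[[-0.0522 -0.978   0.2018  0.2145]
 [-0.9986  0.0515 -0.0089  0.0856]
 [-0.0017 -0.202  -0.9794  1.4077]
 [ 0.      0.      0.      1.    ]]
```

View pics/scene0.png

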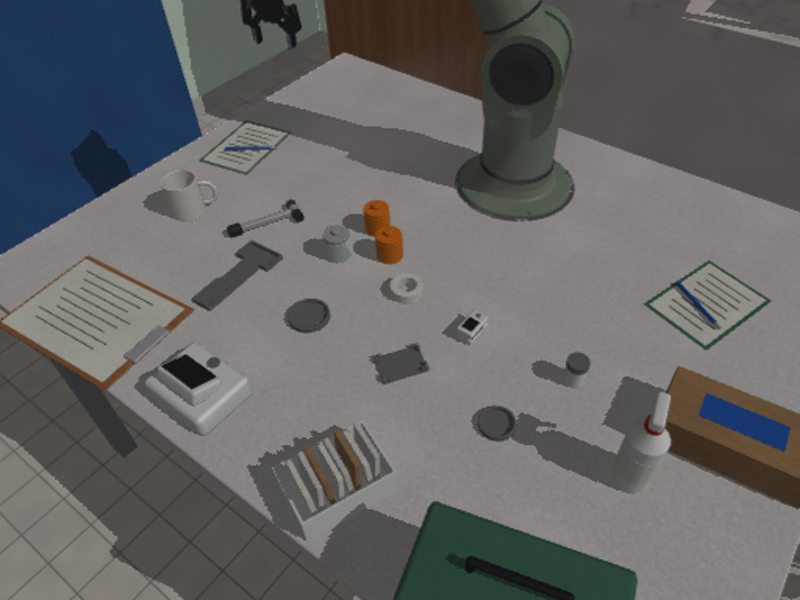

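View pics/top0.png

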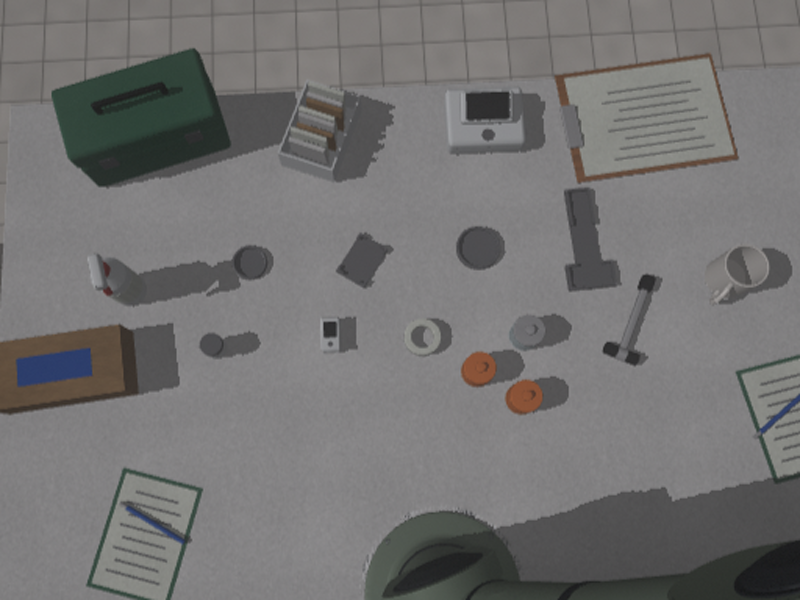

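```bash
cat > h.py <<'E'
import numpy as np,cv2
from scipy.optimize import minimize
from workcell import *
def cyl(d,z0,z1,n=48,c=(0,0)):
    a=np.linspace(0,2*np.pi,n,endpoint=False)
    p=np.c_[c[0]+d/2*np.cos(a),c[1]+d/2*np.sin(a)]
    return np.r_[np.c_[p,np.full(n,z0)],np.c_[p,np.full(n,z1)]]/1e3
def box(x0,x1,y0,y1,z0,z1):
    return np.array([[x,y,z] for x in(x0,x1) for y in(y0,y1) for z in(z0,z1)])/1e3
def ycyl(d,l,cx,cz,n=32):
    a=np.linspace(0,2*np.pi,n,endpoint=False)
    return np.array([[cx+d/2*np.cos(t),y,cz+d/2*np.sin(t)] for t in a for y in(-l/2,l/2)])/1e3
M=dict(jar=[cyl(58,0,52),cyl(57,50,58),cyl(18,52,70)],pot=[cyl(38,0,44),cyl(41,44,58)],
 oximeter=[box(-31,31,-18,18,0,32)],
 hammer=[box(-95,50,-7,7,4,20),ycyl(24,64,55,12),box(-105,-73,-12,12,0,24)],
 ring_large=[cyl(84,0,12)],ring_small=[cyl(66,0,12)],dock=[box(-44,44,-31,31,0,8)],
 cradle=[box(35,80,-45,45,0,12),box(-118,-45,-24,24,0,12),box(-45,35,-24,24,0,4)],
 tape=[cyl(68,0,24)],spray=[cyl(62,0,120)])
def proj(f,P):
    T=f["T"];q=(P-T[:3,3])@T[:3,:3]
    return np.c_[f["fx"]*q[:,0]/q[:,2]+f["cx"],f["fy"]*q[:,1]/q[:,2]+f["cy"]]
S=4
def render(f,name,p):
    x,y,z,yaw=p;c,s=np.cos(yaw),np.sin(yaw);R=np.array([[c,-s,0],[s,c,0],[0,0,1]])
    m=np.zeros((384*S,512*S),np.uint8)
    for part in M[name]:
        uv=(proj(f,part@R.T+[x,y,z])+.5)*S-.5
        cv2.fillConvexPoly(m,cv2.convexHull(np.round(uv*16).astype(np.int32)),1,shift=4)
    return cv2.resize(m.astype(np.float32),(512,384),interpolation=cv2.INTER_AREA)
def ray(f,uv):
    d=f["T"][:3,:3]@np.array([(uv[0]-f["cx"])/f["fx"],(uv[1]-f["cy"])/f["fy"],1]);return f["T"][:3,3],d/np.linalg.norm(d)
def onplane(f,uv,z):
    o,d=ray(f,uv);return o+d*(z-o[2])/d[2]
def fit(name,fs,ms,p0,yaw=False,freez=True):
    idx=[0,1]+([2] if freez else [])+([3] if yaw else [])
    sc=np.array([.01,.01,.01,.2])
    def cost(v):
        p=np.array(p0,float);p[idx]+=v*sc[idx]
        t=0
        for f,m in zip(fs,ms):
            r=render(f,name,p);t+=np.abs(r-m).sum()/m.sum()
        return t/len(fs)
    best=None
    n=len(idx);sim=np.vstack([np.zeros(n),np.eye(n)*.8])
    r=minimize(cost,np.zeros(n),method='Nelder-Mead',options=dict(initial_simplex=sim,xatol=.01,fatol=1e-4,maxiter=250))
    p=np.array(p0,float);p[idx]+=r.x*sc[idx];return p,r.fun
E
cat > m.py <<'E'
from h import *
import sys
fs={n:grab_frame(n) for n in("scene","top")}
names=sys.argv[1:] or list(M)
for n in names:
    o={c:[d for d in outline_of(n,c)][:4] for c in fs}
    print(n,{c:[(round(d["score"],2),np.round(d["pixel"]).tolist(),int(d["pixels"].sum())) for d in o[c]] for c in fs})
    np.save(f"/tmp/{n}.npy",np.array([o[c][0]["pixels"] if o[c] else np.zeros((384,512),bool) for c in("scene","top")]))
E
python3 m.py
```

```text
jar {'scene': [(0.92, [250.0, 158.0], 390), (0.67, [238.0, 138.0], 287), (0.66, [156.0, 174.0], 820), (0.54, [216.0, 156.0], 384)], 'top': [(0.82, [306.0, 236.0], 391), (0.77, [338.0, 213.0], 418), (0.69, [335.0, 254.0], 410)]}
pot {'scene': [(0.52, [367.0, 235.0], 278)], 'top': [(0.6, [136.0, 219.0], 200)]}
oximeter {'scene': [(0.5, [304.0, 211.0], 267)], 'top': [(0.77, [210.0, 214.0], 272)]}
hammer {'scene': [(0.85, [175.0, 138.0], 323), (0.69, [411.0, 288.0], 1447)], 'top': [(0.97, [402.0, 216.0], 467)]}
ring_large {'scene': [(0.92, [198.0, 201.0], 451), (0.38, [411.0, 289.0], 1417), (0.31, [216.0, 157.0], 379)], 'top': [(0.61, [372.0, 158.0], 1256), (0.57, [306.0, 160.0], 592)]}
ring_small {'scene': [(0.7, [315.0, 269.0], 456)], 'top': [(0.92, [159.0, 167.0], 376), (0.75, [375.0, 159.0], 1382), (0.32, [338.0, 212.0], 399)]}
dock {'scene': [(0.69, [257.0, 231.0], 586)], 'top': [(0.82, [231.0, 165.0], 601), (0.46, [210.0, 214.0], 274)]}
cradle {'scene': [(0.83, [155.0, 171.0], 896)], 'top': [(0.77, [375.0, 159.0], 1382), (0.59, [336.0, 214.0], 425)]}
tape {'scene': [(0.85, [259.0, 177.0], 304), (0.2, [218.0, 157.0], 390)], 'top': [(0.72, [265.0, 220.0], 306)]}
spray {'scene': [(0.7, [412.0, 289.0], 1418)], 'top': [(0.66, [78.0, 180.0], 840)]}
```

```bash
cat > loc.py <<'E'
from h import *
fs={n:grab_frame(n) for n in("scene","top")}
sel=dict(jar=((216,156),(338,213)),pot=((367,235),(136,219)),oximeter=((304,211),(210,214)),hammer=((175,138),(402,216)),
 ring_large=((198,201),(306,160)),ring_small=((315,269),(159,167)),dock=((257,231),(231,165)),cradle=((155,171),(375,159)),tape=((259,177),(265,220)))
yaw0=dict(oximeter=[0,1.57],hammer=[-2.9,2.9,0],cradle=[2.9,-2.9],dock=[0,.8,1.6,2.4])
out={}
for n,(a,b) in sel.items():
    ms=[];ff=[]
    for c,t in zip(("scene","top"),(a,b)):
        ds=[d for d in outline_of(n,c) if np.hypot(*(np.array(d["pixel"])-t))<10]
        if ds: ms.append(ds[0]["pixels"].astype(np.float32));ff.append(fs[c])
        else: print("missing",n,c)
    h0=np.mean([m for m in [0.01]])
    p=onplane(fs["top"],b,.01)
    res=[]
    for y0 in yaw0.get(n,[0]):
        y0=[y0]
        res.append(fit(n,ff,ms,[p[0],p[1],0,y0[0]],yaw=n in yaw0))
    p,c=min(res,key=lambda r:r[1])
    q,c2=fit(n,ff,ms,[p[0],p[1],0,p[3]],yaw=n in yaw0,freez=False)
    s=[np.round(fit(n,[f],[m],q,yaw=n in yaw0,freez=False)[0][[0,1,3]]*[1000,1000,1],2).tolist() for f,m in zip(ff,ms)]
    print(n,"free",np.round(p[:3]*1e3,1),round(p[3],3),round(c,3),"| z0",np.round(q[:2]*1e3,1),round(q[3],3),round(c2,3),"| each",s)
    out[n]=q.tolist()
import json;json.dump(out,open("loc.json","w"))
c={}
I=fs["scene"]["frame"][120:190,120:290,::-1]; J=fs["top"]["frame"][150:290,270:440,::-1]
cv2.imwrite("pics/crop1.png",np.vstack([cv2.resize(I,None,fx=3.5,fy=3.5,interpolation=3),cv2.resize(J,None,fx=3.5,fy=2.4,interpolation=3)]))
for cn,f in fs.items():
    im=cv2.resize(f["frame"][:,:,::-1],(800,600),interpolation=3).copy()
    for n,q in out.items():
        m=cv2.resize(render(f,n,q),(800,600))>.5
        cs,_=cv2.findContours(m.astype(np.uint8),0,1);cv2.drawContours(im,cs,-1,(0,255,255),1)
        if n in yaw0:
            a=proj(f,np.array([q[:3],[q[0]+.05*np.cos(q[3]),q[1]+.05*np.sin(q[3]),0]]))*800/512
            cv2.line(im,*[tuple(int(v) for v in r) for r in a],(0,0,255),1)
    cv2.imwrite(f"pics/{cn}_ov.png",im)
E
python3 loc.py
```

```text
jar free [ 445.1 -181.8    1.7] 0.0 0.07 | z0 [ 445.1 -182.2] 0.0 0.076 | each [[443.6, -184.91, 0.0], [444.71, -181.35, 0.0]]
pot free [448.7 388.    3.3] 0.0 0.078 | z0 [448.2 388.1] 0.0 0.101 | each [[445.76, 386.97, 0.0], [449.05, 388.79, 0.0]]
oximeter free [460.2 176.1   1.7] 3.19 0.21 | z0 [460.6 176.3] 3.19 0.213 | each [[460.2, 175.06, 3.2], [461.36, 176.48, 3.17]]
hammer free [ 450.1 -377.9    4.7] -3.587 0.187 | z0 [ 448.9 -379.5] -3.584 0.209 | each [[446.2, -381.96, -3.6], [450.61, -379.39, -3.58]]
ring_large free [ 616.4 -109.3    3.1] 0.0 0.051 | z0 [ 616.7 -110.2] 0.0 0.058 | each [[614.85, -111.25, 0.0], [617.42, -109.63, 0.0]]
ring_small free [612.7 325.6   2.8] 0.0 0.131 | z0 [611.4 324.7] 0.0 0.131 | each [[610.3, 324.78, 0.0], [614.5, 323.23, 0.0]]
dock free [605.  111.3   0.7] -0.579 0.06 | z0 [604.9 111.3] -0.582 0.062 | each [[604.77, 110.77, -0.57], [604.57, 111.94, -0.58]]
cradle free [ 6.072e+02 -3.154e+02  1.000e-01] -3.091 0.078 | z0 [ 607.1 -315.5] -3.09 0.078 | each [[607.06, -315.52, -3.09], [607.2, -315.17, -3.1]]
tape free [448.4   7.4  -0.7] 0.0 0.742 | z0 [447.8   7.5] 0.0 0.743 | each [[444.67, 6.54, 0.0], [447.82, 7.5, 0.0]]
```

View pics/top_ov.png

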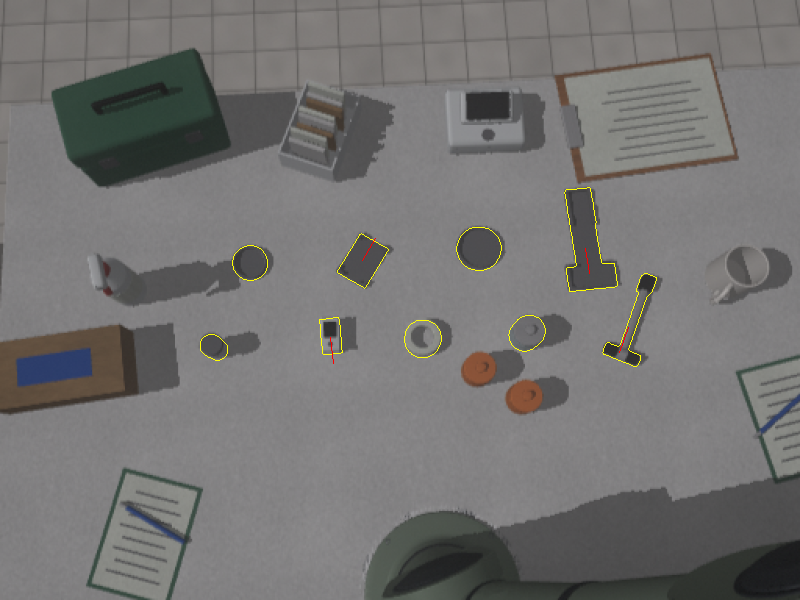

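View pics/scene_ov.png

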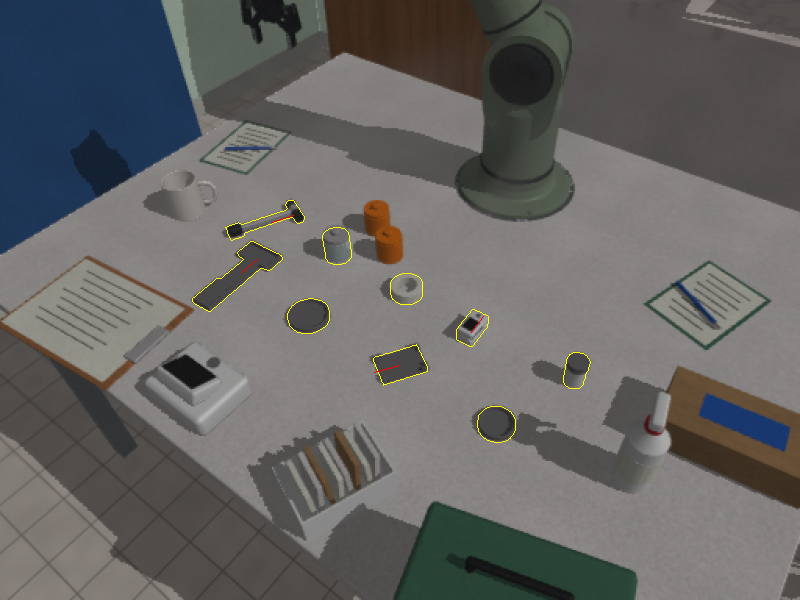

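View pics/crop1.png

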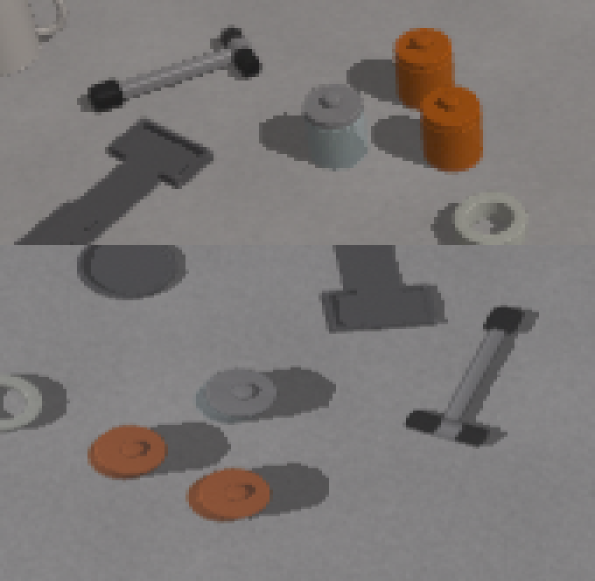

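The jar meant is the grey glass one with a steel lid, at top (338,213) and scene (216,156). The orange ones, at top (306,236) and (335,254), are look-alikes, and the crop confirms it. The fits overlay well, and every free height comes out within about 5 mm of the desk. I start with the hammer at (449,-380), axis 2.70 rad.

Request:
move_arm:
  motion:
    - [[40,30,0],[0,0,-0.1]]
    - [[90,70,0],[0,0,-0.25]]
    - [[140,110,-10],[0,0,-0.4]]
    - [[190,145,-30],[0,0,-0.55]]
    - [[240,180,-60],[0,0,-0.69]]
    - [[280,212,-90],[0,0,-0.69]]
    - [[295,226,-110],[0,0,-0.69]]
    - [[295,226,-120],[0,0,-0.69]]
    - [[295,226,-120],[0,0,-0.69]]
    - [[295,226,-120],[0,0,-0.69]]
  jaw: 50
  grip_force: 60

```text
clock: 3.45
position: [0.4483, -0.3809, 0.1371]
tool_rot: [3.141, -0.001, -0.443]
force: [0.6, -0.2, -0.2]
grip_width: 0.0499
```

Request:
move_arm:
  motion:
    - [[0,1,-30],[0,0,0]]
    - [[1,1,-60],[0,0,0]]
    - [[1,1,-85],[0,0,0]]
    - [[1,1,-97],[0,0,0]]
    - [[1,1,-103],[0,0,0]]
    - [[1,1,-103],[0,0,0]]
    - [[1,1,-103],[0,0,0]]

```text
clock: 4.32
position: [0.4502, -0.3791, 0.0341]
tool_rot: [3.141, -0.001, -0.441]
force: [0.1, -0.2, -0.3]
grip_width: 0.0501
```

Request:
move_arm:
  motion:
    - [[0,0,-2],[0,0,0]]
    - [[0,0,-2],[0,0,0]]
    - [[0,0,-2],[0,0,0]]
    - [[0,0,-2],[0,0,0]]
    - [[0,0,-2],[0,0,0]]
    - [[0,0,-2],[0,0,0]]
  jaw: 0

```text
clock: 5.08
position: [0.45, -0.3788, 0.0316]
tool_rot: [3.142, -0.0, -0.441]
force: [-1.0, 0.2, 5.9]
grip_width: 0.0124
```

Request:
move_arm:
  motion:
    - [[0,0,15],[0,0,0]]
    - [[0,0,40],[0,0,0]]
    - [[15,5,60],[0,0,0.1]]
    - [[45,15,60],[0,0,0.2]]
    - [[80,30,60],[0,0,0.3]]
    - [[115,45,60],[0,0,0.4]]
    - [[140,56,60],[0,0,0.49]]
    - [[153,62,60],[0,0,0.49]]
    - [[158,63,60],[0,0,0.49]]
    - [[158,63,60],[0,0,0.49]]
    - [[158,63,60],[0,0,0.49]]

```text
clock: 6.45
position: [0.607, -0.3165, 0.0914]
tool_rot: [3.141, 0.001, 0.047]
force: [-0.8, 0.7, -1.6]
grip_width: 0.0122
```

```bash
cat > view.py <<'E'
from h import *
import sys
t=sys.argv[1];a=[int(v) for v in sys.argv[2:]]
for i,n in enumerate(("scene","top")):
    f=grab_frame(n)["frame"][:,:,::-1]
    if a:
        u,v,w=a[3*i:3*i+3]; f=f[max(0,v-w):v+w,max(0,u-w):u+w]
    cv2.imwrite(f"/tmp/{n}.png",cv2.resize(f,(400,400),interpolation=3))
cv2.imwrite(f"pics/{t}.png",np.hstack([cv2.imread("/tmp/scene.png"),cv2.imread("/tmp/top.png")]))
E
python3 view.py v1 160 160 60 375 165 60
```

```text
(no output)
```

View pics/v1.png

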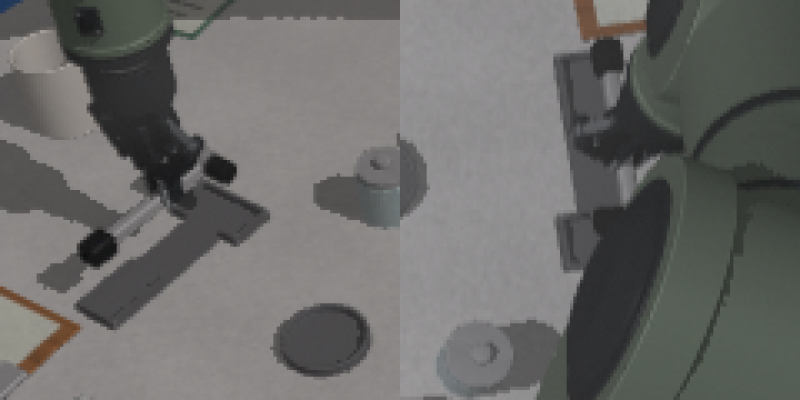

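```bash
cat > ov.py <<'E'
from h import *
import sys,json
# ov.py tag name x y z yaw  u v w u v w
t,n=sys.argv[1:3];p=[float(v) for v in sys.argv[3:7]];a=[int(v) for v in sys.argv[7:]]
L=[]
for i,c in enumerate(("scene","top")):
    f=grab_frame(c);m=render(f,n,p);u,v,w=a[3*i:3*i+3]
    sl=(slice(max(0,v-w),v+w),slice(max(0,u-w),u+w))
    im=cv2.resize(f["frame"][sl][:,:,::-1],(400,400),interpolation=3).copy()
    cs,_=cv2.findContours((cv2.resize(m[sl],(400,400))>.5).astype(np.uint8),0,1);cv2.drawContours(im,cs,-1,(0,255,255),1);L.append(im)
cv2.imwrite(f"pics/{t}.png",np.hstack(L))
E
python3 ov.py v2 hammer .607 -.3165 .062 -3.095 160 160 60 375 165 60
```

```text
(no output)
```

View pics/v2.png

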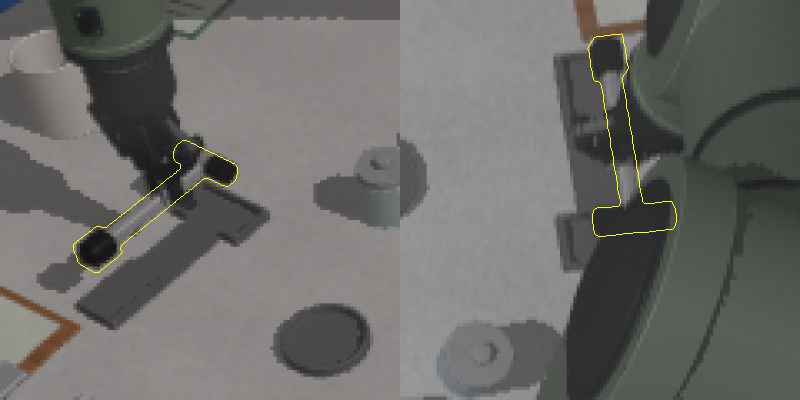

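Request:
move_arm:
  motion:
    - [[0,1,-20],[0,0,0]]
    - [[0,1,-38],[0,0,0]]
    - [[0,1,-48],[0,0,0]]
    - [[0,1,-52],[0,0,0]]
    - [[0,1,-55],[0,0,0]]
    - [[0,1,-56],[0,0,0]]
    - [[0,1,-56],[0,0,0]]
    - [[0,1,-56],[0,0,0]]

```text
clock: 7.65
position: [0.6081, -0.3149, 0.0356]
tool_rot: [3.141, -0.0, 0.049]
force: [-0.8, 0.2, 2.0]
grip_width: 0.0124
```

Request:
move_arm:
  motion:
    - [[0,0,0],[0,0,0]]
    - [[0,0,0],[0,0,0]]
    - [[0,0,0],[0,0,0]]
    - [[0,0,0],[0,0,0]]
  jaw: 36

```text
clock: 8.15
position: [0.6079, -0.3148, 0.0353]
tool_rot: [3.142, -0.0, 0.049]
force: [0.3, 0.8, -0.1]
grip_width: 0.036
```

Request:
move_arm:
  motion:
    - [[0,0,30],[0,0,0]]
    - [[0,0,80],[0,0,0]]
    - [[-10,10,120],[0,0,-0.1]]
    - [[-45,40,130],[0,0,-0.28]]
    - [[-85,70,130],[0,0,-0.46]]
    - [[-125,100,130],[0,0,-0.64]]
    - [[-150,122,130],[0,0,-0.82]]
    - [[-163,133,130],[0,0,-1.0]]
    - [[-163,133,130],[0,0,-1.0]]
    - [[-163,133,130],[0,0,-1.0]]
  jaw: 85

```text
clock: 9.4
position: [0.4456, -0.1821, 0.1654]
tool_rot: [-3.141, -0.001, -0.947]
force: [0.3, -0.1, -0.5]
grip_width: 0.0851
```

```bash
python3 ov.py v3 cradle .6071 -.3155 0 -3.09 160 165 60 370 175 60
```

```text
(no output)
```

View pics/v3.png

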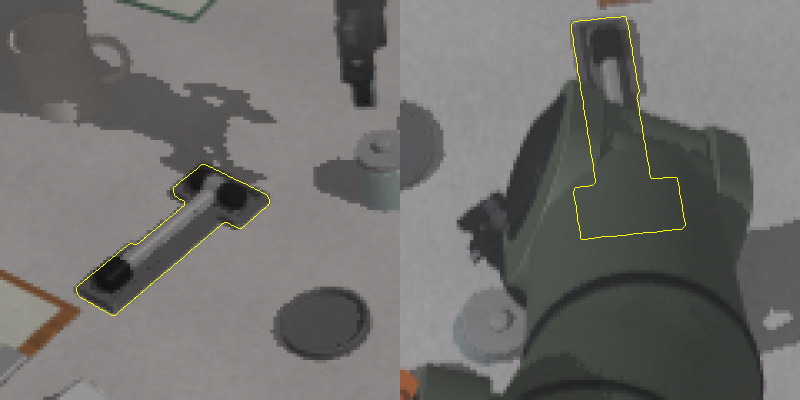

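The hammer sits in its cradle. Next I descend over the glass jar.

Request:
move_arm:
  motion:
    - [[0,0,-30],[0,0,0]]
    - [[0,0,-60],[0,0,0]]
    - [[0,0,-80],[0,0,0]]
    - [[0,0,-98],[0,0,0]]
    - [[0,0,-113],[0,0,0]]
    - [[0,0,-122],[0,0,0]]
    - [[0,0,-125],[0,0,0]]
    - [[0,0,-125],[0,0,0]]

```text
clock: 10.5
position: [0.445, -0.1818, 0.0405]
tool_rot: [-3.141, -0.0, -0.951]
force: [0.8, -0.0, -0.6]
grip_width: 0.0851
```

```bash
python3 view.py v4 225 150 40 330 225 40
```

```text
(no output)
```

View pics/v4.png

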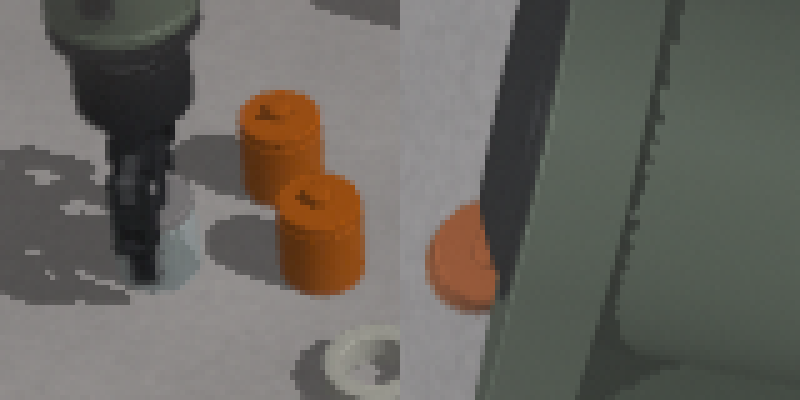

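Request:
move_arm:
  motion:
    - [[0,0,0],[0,0,0]]
    - [[0,0,0],[0,0,0]]
    - [[0,0,0],[0,0,0]]
    - [[0,0,0],[0,0,0]]
    - [[0,0,0],[0,0,0]]
    - [[0,0,0],[0,0,0]]
  jaw: 0
  grip_force: 60

```text
clock: 11.35
position: [0.4451, -0.1818, 0.0409]
tool_rot: [-3.141, -0.0, -0.951]
force: [-2.4, 1.7, 12.7]
grip_width: 0.057
```

Request:
move_arm:
  motion:
    - [[0,0,10],[0,0,0]]
    - [[0,0,25],[0,0,0]]
    - [[0,0,45],[0,0,0]]
    - [[0,0,60],[0,0,0]]
    - [[0,0,60],[0,0,0]]
    - [[0,0,60],[0,0,0]]

```text
clock: 12.1
position: [0.4448, -0.1816, 0.1001]
tool_rot: [3.142, 0.0, -0.951]
force: [0.5, -0.7, -1.1]
grip_width: 0.057
```

```bash
python3 ov.py v5 jar .445 -.182 .06 0 215 145 40 330 215 40
```

```text
(no output)
```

View pics/v5.png

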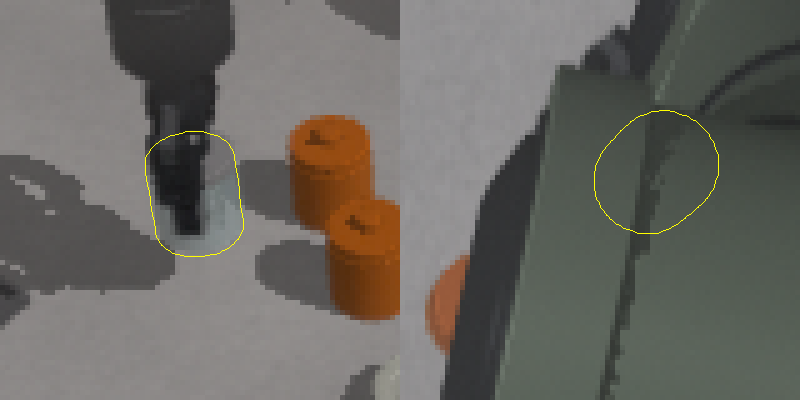

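Request:
move_arm:
  motion:
    - [[15,6,0],[0,0,0]]
    - [[45,19,0],[0,0,0]]
    - [[80,33,0],[0,0,0]]
    - [[115,48,0],[0,0,0]]
    - [[145,61,0],[0,0,0]]
    - [[164,69,0],[0,0,0]]
    - [[172,72,0],[0,0,0]]
    - [[172,72,0],[0,0,0]]
    - [[172,72,-10],[0,0,0]]
    - [[172,72,-20],[0,0,0]]
    - [[172,72,-30],[0,0,0]]
    - [[172,72,-30],[0,0,0]]

```text
clock: 13.7
position: [0.6163, -0.1098, 0.0693]
tool_rot: [3.14, 0.001, -0.951]
force: [-0.9, 0.5, -1.2]
grip_width: 0.0565
```

```bash
python3 ov.py v6 jar .6165 -.110 .030 0 200 192 40 310 165 40
```

```text
(no output)
```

View pics/v6.png

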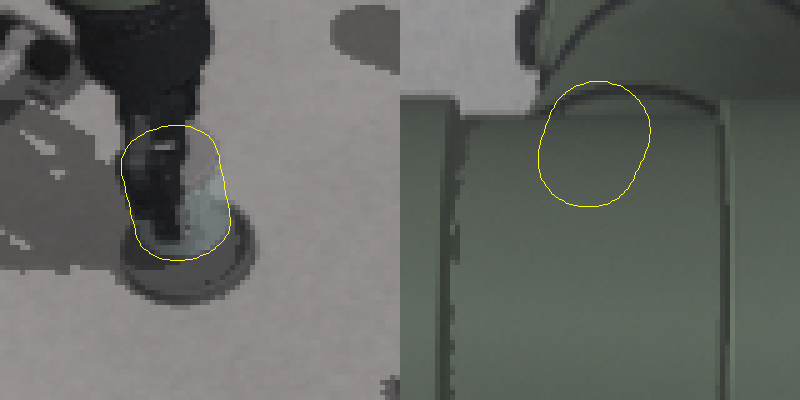

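Request:
move_arm:
  motion:
    - [[0,0,-8],[0,0,0]]
    - [[0,0,-15],[0,0,0]]
    - [[0,0,-20],[0,0,0]]
    - [[0,0,-22],[0,0,0]]
    - [[0,0,-23],[0,0,0]]
    - [[0,0,-23],[0,0,0]]

```text
clock: 14.55
position: [0.6169, -0.1098, 0.0474]
tool_rot: [-3.141, -0.0, -0.951]
force: [0.2, 0.0, -1.3]
grip_width: 0.0571
```

Request:
move_arm:
  motion:
    - [[0,0,-1],[0,0,0]]
    - [[0,0,-2],[0,0,0]]
    - [[0,0,-3],[0,0,0]]
    - [[0,0,-3],[0,0,0]]

```text
clock: 15.05
position: [0.6169, -0.1098, 0.0449]
tool_rot: [-3.141, -0.0, -0.951]
force: [-3.8, 1.1, 11.6]
grip_width: 0.0568
```

Contact: the jar is on the floor of its holder. I release and lift.

Request:
move_arm:
  motion:
    - [[0,0,0],[0,0,0]]
    - [[0,0,0],[0,0,0]]
    - [[0,0,0],[0,0,0]]
    - [[0,0,0],[0,0,0]]
    - [[0,0,20],[0,0,0]]
    - [[0,0,50],[0,0,0]]
    - [[0,0,90],[0,0,0]]
    - [[0,0,115],[0,0,0]]
    - [[0,0,115],[0,0,0]]
  jaw: 85

```text
clock: 16.18
position: [0.6179, -0.11, 0.1625]
tool_rot: [-3.138, -0.003, -0.951]
force: [-0.7, 0.3, 0.6]
grip_width: 0.0852
```

```bash
python3 ov.py v7 jar .6165 -.110 .004 0 200 192 40 310 165 40
```

```text
(no output)
```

View pics/v7.png

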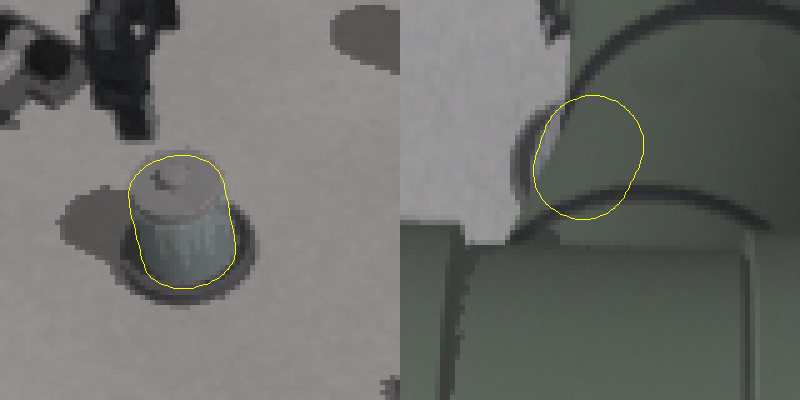

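Request:
move_arm:
  motion:
    - [[-15,30,0],[0,0,0.15]]
    - [[-35,70,0],[0,0,0.3]]
    - [[-60,115,0],[0,0,0.45]]
    - [[-85,160,0],[0,0,0.6]]
    - [[-110,205,0],[0,0,0.75]]
    - [[-135,245,0],[0,0,0.9]]
    - [[-152,275,-20],[0,0,1.0]]
    - [[-157,286,-40],[0,0,1.0]]
    - [[-157,286,-50],[0,0,1.0]]
    - [[-157,286,-50],[0,0,1.0]]
    - [[-157,286,-50],[0,0,1.0]]
  jaw: 62

```text
clock: 17.65
position: [0.4604, 0.1756, 0.1097]
tool_rot: [3.142, -0.0, 0.047]
force: [-0.0, -0.9, -0.1]
grip_width: 0.062
```

```bash
python3 ov.py v8 oximeter .4605 .176 0 0.048 300 205 35 210 214 35
```

```text
(no output)
```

View pics/v8.png

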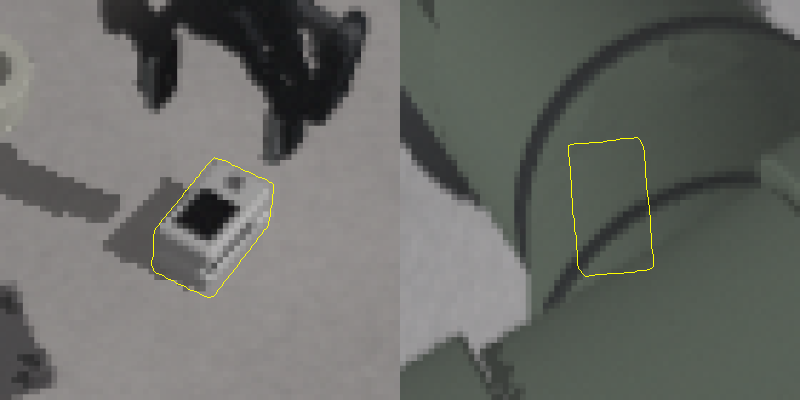

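Request:
move_arm:
  motion:
    - [[0,0,-25],[0,0,0]]
    - [[0,0,-48],[0,0,0]]
    - [[0,0,-64],[0,0,0]]
    - [[0,0,-73],[0,0,0]]
    - [[0,0,-77],[0,0,0]]
    - [[0,0,-77],[0,0,0]]
    - [[0,0,-77],[0,0,0]]

```text
clock: 18.62
position: [0.4601, 0.1764, 0.0328]
tool_rot: [-3.141, -0.001, 0.049]
force: [-0.2, -1.7, -0.0]
grip_width: 0.0623
```

Request:
move_arm:
  motion:
    - [[0,0,0],[0,0,0]]
    - [[0,0,0],[0,0,0]]
    - [[0,0,0],[0,0,0]]
    - [[0,0,0],[0,0,0]]
    - [[0,0,0],[0,0,0]]
    - [[0,0,0],[0,0,0]]
  jaw: 0
  grip_force: 35

```text
clock: 19.38
position: [0.4601, 0.1763, 0.0328]
tool_rot: [-3.141, -0.001, 0.048]
force: [-2.4, -0.8, 9.5]
grip_width: 0.0356
```

Request:
move_arm:
  motion:
    - [[0,0,10],[0,0,0]]
    - [[0,0,25],[0,0,0]]
    - [[10,-4,45],[0,0,-0.1]]
    - [[35,-15,50],[0,0,-0.2]]
    - [[65,-28,50],[0,0,-0.32]]
    - [[95,-42,50],[0,0,-0.44]]
    - [[125,-55,50],[0,0,-0.56]]
    - [[140,-62,50],[0,0,-0.63]]
    - [[145,-65,50],[0,0,-0.63]]
    - [[145,-65,50],[0,0,-0.63]]
    - [[145,-65,50],[0,0,-0.63]]

```text
clock: 20.75
position: [0.6041, 0.1119, 0.0824]
tool_rot: [-3.142, 0.001, -0.579]
force: [-0.0, -0.1, -0.2]
grip_width: 0.0358
```

```bash
python3 ov.py v9 oximeter .605 .111 0.05 -0.582 257 225 40 231 165 40
```

```text
(no output)
```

View pics/v9.png

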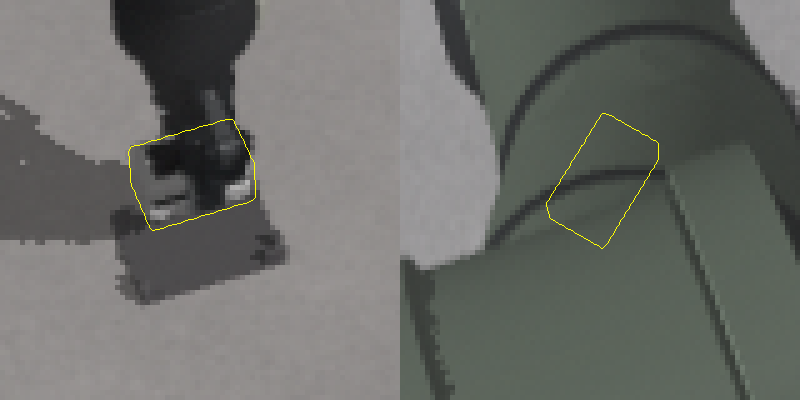

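Aligned with the dock. Lowering: contact is expected at about TCP 36.8.

Request:
move_arm:
  motion:
    - [[0,0,-15],[0,0,0]]
    - [[0,0,-28],[0,0,0]]
    - [[0,0,-37],[0,0,0]]
    - [[1,-1,-42],[0,0,0]]
    - [[1,-1,-44],[0,0,0]]
    - [[1,-1,-45],[0,0,0]]
    - [[1,-1,-45],[0,0,0]]

```text
clock: 21.72
position: [0.606, 0.1103, 0.0375]
tool_rot: [-3.141, -0.0, -0.581]
force: [-0.4, 0.7, -0.9]
grip_width: 0.0359
```

Request:
move_arm:
  motion:
    - [[0,0,-1],[0,0,0]]
    - [[0,0,-2],[0,0,0]]
    - [[0,0,-2],[0,0,0]]

```text
clock: 22.1
position: [0.6061, 0.1103, 0.0368]
tool_rot: [-3.141, -0.0, -0.581]
force: [-8.2, -1.2, 25.1]
grip_width: 0.036
```

Request:
move_arm:
  motion:
    - [[0,0,1],[0,0,0]]
    - [[0,0,1],[0,0,0]]
    - [[0,0,1],[0,0,0]]
    - [[0,0,1],[0,0,0]]
    - [[0,0,20],[0,0,0]]
    - [[0,0,50],[0,0,0]]
    - [[0,0,90],[0,0,0]]
    - [[0,0,110],[0,0,0]]
    - [[0,0,110],[0,0,0]]
  jaw: 56

```text
clock: 23.22
position: [0.6068, 0.1104, 0.148]
tool_rot: [-3.139, -0.002, -0.581]
force: [0.5, 0.6, 0.7]
grip_width: 0.0561
```

```bash
python3 ov.py v10 oximeter .605 .111 0.004 -0.582 257 225 40 231 165 40
```

```text
(no output)
```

View pics/v10.png

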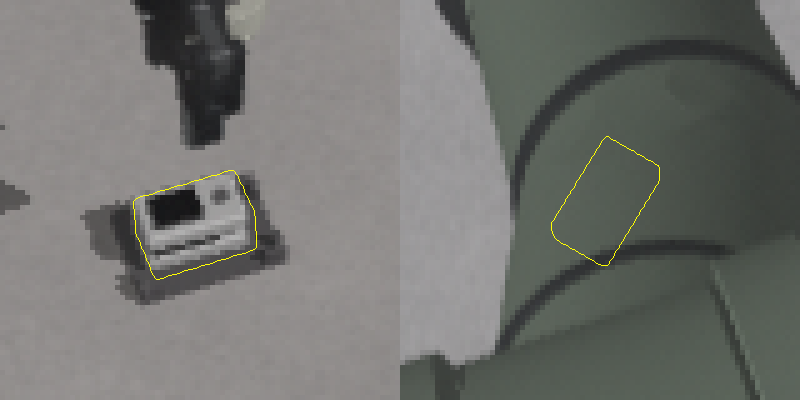

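Oximeter docked, screen up. Next the pot. I'll grip it by its lid, because the fingers would not fit between the pot's body and the rim.

Request:
move_arm:
  motion:
    - [[-15,25,0],[0,0,0]]
    - [[-38,65,0],[0,0,0]]
    - [[-65,112,0],[0,0,0]]
    - [[-92,160,0],[0,0,0]]
    - [[-120,208,0],[0,0,0]]
    - [[-142,250,0],[0,0,0]]
    - [[-155,272,-10],[0,0,0]]
    - [[-158,278,-20],[0,0,0]]
    - [[-158,278,-30],[0,0,0]]
    - [[-158,278,-30],[0,0,0]]
    - [[-158,278,-30],[0,0,0]]
  jaw: 75

```text
clock: 24.7
position: [0.4488, 0.3872, 0.1156]
tool_rot: [-3.141, -0.0, -0.583]
force: [-0.6, -0.3, 0.6]
grip_width: 0.0751
```

```bash
python3 ov.py v11 pot .448 .388 0 0 367 225 40 136 219 40
```

```text
(no output)
```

View pics/v11.png

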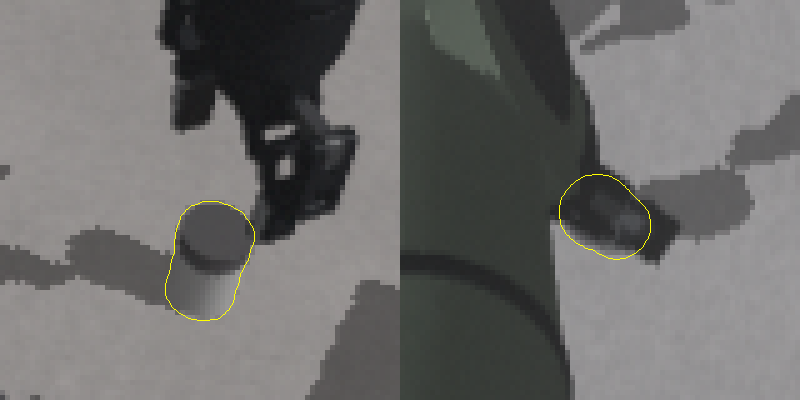

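Request:
move_arm:
  motion:
    - [[0,0,-20],[0,0,0]]
    - [[0,0,-40],[0,0,0]]
    - [[0,0,-54],[0,0,0]]
    - [[0,0,-62],[0,0,0]]
    - [[0,0,-65],[0,0,0]]
    - [[0,0,-65],[0,0,0]]
    - [[0,0,-65],[0,0,0]]

```text
clock: 25.68
position: [0.4481, 0.3884, 0.0507]
tool_rot: [-3.141, -0.0, -0.581]
force: [0.2, 0.6, 0.6]
grip_width: 0.0749
```

Request:
move_arm:
  motion:
    - [[0,0,0],[0,0,0]]
    - [[0,0,0],[0,0,0]]
    - [[0,0,0],[0,0,0]]
    - [[0,0,0],[0,0,0]]
    - [[0,0,0],[0,0,0]]
    - [[0,0,0],[0,0,0]]
  jaw: 0
  grip_force: 35

```text
clock: 26.42
position: [0.448, 0.3883, 0.0506]
tool_rot: [-3.141, -0.0, -0.581]
force: [-0.7, -0.9, 5.0]
grip_width: 0.0399
```

Request:
move_arm:
  motion:
    - [[0,0,10],[0,0,0]]
    - [[0,0,25],[0,0,0]]
    - [[10,-4,45],[0,0,0]]
    - [[35,-14,50],[0,0,0]]
    - [[70,-27,50],[0,0,0]]
    - [[105,-40,50],[0,0,0]]
    - [[135,-52,50],[0,0,0]]
    - [[157,-60,50],[0,0,0]]
    - [[163,-63,50],[0,0,0]]
    - [[163,-63,50],[0,0,0]]
    - [[163,-63,50],[0,0,0]]

```text
clock: 27.8
position: [0.61, 0.3261, 0.1005]
tool_rot: [-3.141, 0.001, -0.58]
force: [0.5, 0.7, 0.4]
grip_width: 0.0399
```

```bash
python3 ov.py v12 pot .612 .324 0.05 0 315 260 40 159 167 40
```

View pics/v12.png

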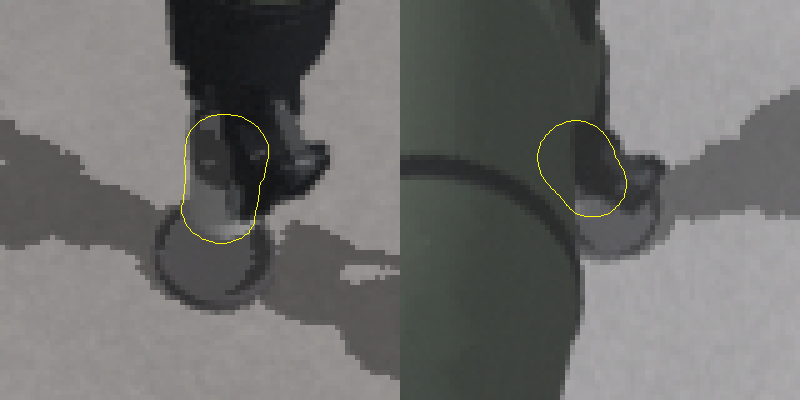

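Request:
move_arm:
  motion:
    - [[0,-1,-15],[0,0,0]]
    - [[0,-1,-28],[0,0,0]]
    - [[0,-1,-37],[0,0,0]]
    - [[0,-1,-42],[0,0,0]]
    - [[0,-1,-44],[0,0,0]]
    - [[0,-1,-45],[0,0,0]]
    - [[0,-1,-45],[0,0,0]]

```text
clock: 28.78
position: [0.611, 0.3243, 0.0556]
tool_rot: [-3.141, -0.0, -0.581]
force: [-0.3, 0.1, -0.8]
grip_width: 0.0399
```

```bash
python3 ov.py v13 pot .6115 .3245 0.005 0 315 260 40 159 167 40
```

```text
(no output)
```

View pics/v13.png

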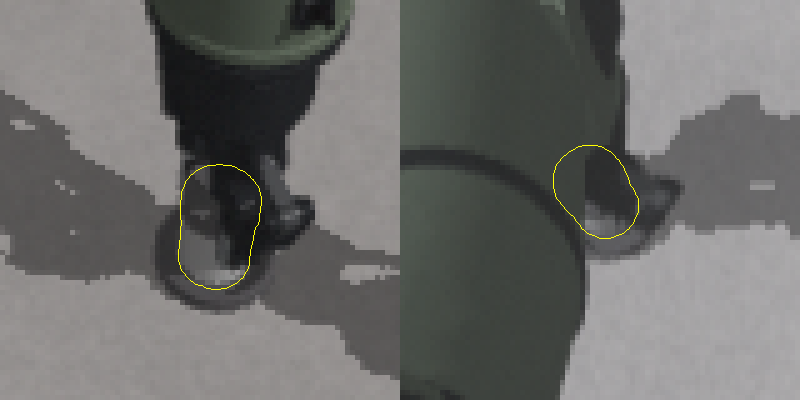

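Request:
move_arm:
  motion:
    - [[0,0,-1],[0,0,0]]
    - [[0,0,-1.5],[0,0,0]]
    - [[0,0,-1.5],[0,0,0]]

```text
clock: 29.25
position: [0.6113, 0.3243, 0.0546]
tool_rot: [-3.141, -0.0, -0.581]
force: [-1.5, -0.9, 8.8]
grip_width: 0.0398
```

Contact. I release, lift, and swing clear so both cameras can check.

Request:
move_arm:
  motion:
    - [[0,0,0],[0,0,0]]
    - [[0,0,0],[0,0,0]]
    - [[0,0,0],[0,0,0]]
    - [[0,0,0],[0,0,0]]
    - [[0,0,20],[0,0,0]]
    - [[0,0,50],[0,0,0]]
    - [[0,0,100],[0,0,0]]
    - [[0,0,150],[0,0,0]]
    - [[0,0,180],[0,0,0]]
    - [[0,0,180],[0,0,0]]
  jaw: 70

```text
clock: 30.5
position: [0.6118, 0.3244, 0.2378]
tool_rot: [-3.137, -0.002, -0.581]
force: [-0.4, 0.4, -0.6]
grip_width: 0.0701
```

Request:
move_arm:
  motion:
    - [[-50,0,20],[0,0,0]]
    - [[-100,0,20],[0,0,0]]
    - [[-150,0,20],[0,0,0]]
    - [[-190,0,20],[0,0,0]]
    - [[-210,10,20],[0,0,0]]
    - [[-240,40,20],[0,0,0]]
    - [[-270,70,20],[0,0,0]]
    - [[-300,100,20],[0,0,0]]
    - [[-330,130,20],[0,0,0]]
    - [[-360,160,20],[0,0,0]]
    - [[-380,180,20],[0,0,0]]
    - [[-380,180,20],[0,0,0]]

```text
clock: 32.0
position: [0.2292, 0.5053, 0.2531]
tool_rot: [3.14, -0.002, -0.578]
force: [-0.7, -0.2, 0.1]
grip_width: 0.0697
```

```bash
cat > chk.py <<'E'
from h import *
import json
L=json.load(open("loc.json"));fs={n:grab_frame(n) for n in("scene","top")}
W=dict(jar="ring_large",pot="ring_small",oximeter="dock",hammer="cradle")
for n,r in list(W.items())+[("tape","tape")]:
    q=L[r];ms=[];ff=[]
    for c in fs:
        t=proj(fs[c],np.array([[q[0],q[1],.02]]))[0]
        ds=[d for d in outline_of(n,c) if np.hypot(*(np.array(d["pixel"])-t))<14]
        if ds: ms.append(ds[0]["pixels"].astype(np.float32));ff.append(fs[c])
        else: print("miss",n,c)
    if not ms: continue
    yw=n in("oximeter","hammer")
    p,c=fit(n,ff,ms,[q[0],q[1],.004,q[3]],yaw=yw,freez=len(ms)==2)
    print(n,"minus holder mm",np.round((p[:3]-q[:3])*1e3,1),"dyaw",round(p[3]-q[3],3),"cost",round(c,3))
for cn,f in fs.items(): cv2.imwrite(f"pics/{cn}_end.png",cv2.resize(f["frame"][:,:,::-1],(800,600),interpolation=3))
E
python3 chk.py
```

```text
jar minus holder mm [-1.   0.4  7.5] dyaw 0.0 cost 0.092
pot minus holder mm [-1.3 -1.1  2.9] dyaw 0.0 cost 0.163
oximeter minus holder mm [ 2.1 -3.2  4.6] dyaw -0.071 cost 0.157
hammer minus holder mm [-0.   0.8  6.1] dyaw -0.008 cost 0.201
tape minus holder mm [1.8 0.5 3.4] dyaw 0.0 cost 0.341
```

View pics/top_end.png

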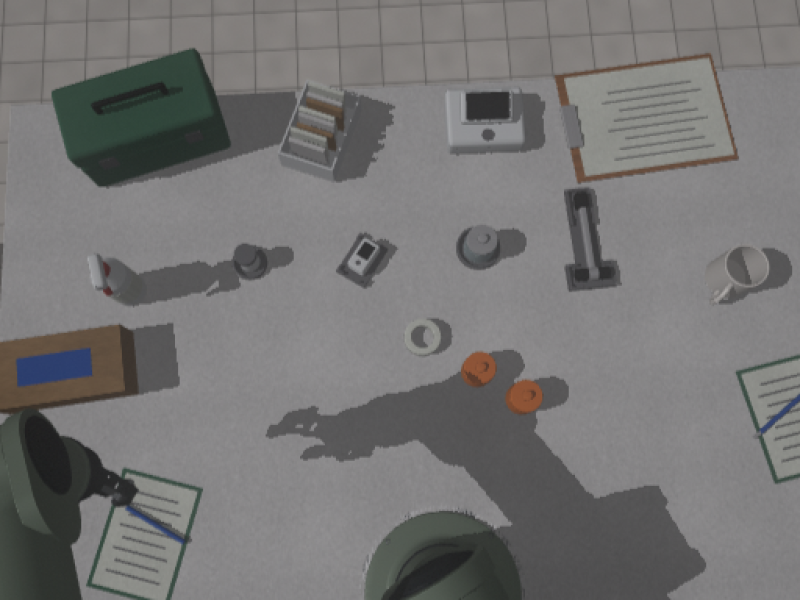

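View pics/scene_end.png

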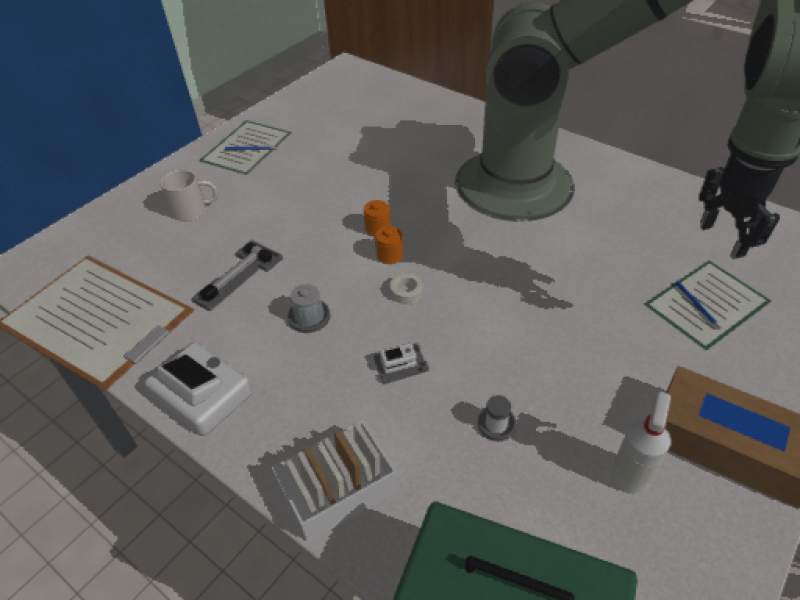

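```bash
python3 -c "
from workcell import *
print(observe()['clock']);print(job_done())"
```

```text
32.6
the job is handed in; nothing more can be done
None
```

I put the hammer, glass jar, oximeter and sample pot into their holders and handed the job in at 32.6 s. No verdict came back.

Each was lowered to its floor under grip before release. Contact at release was 8.8 to 25 N for the jar, pot and oximeter, but only 2 N for the hammer.

**Last checks, from both cameras:**

| Thing | Offset from holder centre | Fitted height above holder underside (limit 7 mm) |
|---|---|---|
| Jar | 1.1 mm | 7.5 mm |
| Pot | 1.7 mm | 2.9 mm |
| Oximeter | 3.8 mm, turned 0.07 rad | 4.6 mm |
| Hammer | 0.8 mm, turned 0.01 rad | 6.1 mm |

- **Orientation:** in the pictures everything stands upright, with the oximeter's screen up and the hammer's head in the wide end.
- **Jar height disagrees:** the fit's 7.5 mm is over the limit. I put it down to fit error: with the jar still on the desk the same fit already read 1.7 mm too high. The arm stood 4.0 mm higher at set-down than at pick-up, which matches the jar resting on the 4 mm floor. I did not re-measure it.
- **Bystanders:** the fit puts the tape within about 2 mm of its starting place, though its cost was high because the model leaves out the hole. I did not fit the spray bottle or the orange look-alikes; they look unmoved in the pictures.

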